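Draw the reagent cooler's lock bolt home with the hooked rod

TASK

Lock the twin reagent cooler before the run: take the yellow-handled hooked rod from its rest, reach it into the narrow slot between the two bays, hook it behind the red tab of the lock bolt and draw the bolt towards the slot's open front right up against its stop, keeping a firm pull of about 12 newtons on it for half a second and never pressing the rod harder than 20 newtons on bolt or cooler. Then unhook without pushing the bolt back and lay the rod back in its rest as it lay before. Touch the bolt and the cooler with the rod only, and do not disturb the other things on the bench.

Things in the scene. Friction and masses are not known exactly. Their poses are not given: they have to be found in the camera images.
- rod_grip (a point): Centre of the loose rod's yellow handle: flat bar 150 long (80 behind, 70 ahead of this point), 16 wide, 26 high; x along the rod to the hook, z up. Grip it from above within 25 of this point, closing across the 16. A 10 x 10 shaft on the same axis runs on to x = 214 and ends in a straight prong (x = 206 to 214, 10 wide) reaching 35 below the axis.
- hook_tip (a point): Centre of the lower end of the rod's prong: 210 ahead of and 35 below rod_grip. Same axes as rod_grip.
- rest_seat (a point): Where rod_grip is when the rod lies in its rest: 80 above the bench, level, x towards the hook end. The rest may be left or right of the cooler. Between its two posts (62 behind, 105 ahead of here; 16 thick, 50 wide) the handle is free. Tops 67 (under handle) and 75 (under shaft) above the bench.
- rest_hook (a point): Where hook_tip is when the rod lies in its rest: 210 ahead of and 35 below rest_seat, 45 above the bench. The prong hangs free here.
- rest: The grey rest, fixed to the bench; origin on the bench under rest_seat, same axes. Base plate 230 x 70 x 10. Each post ends in a notch open upwards: two cheeks leaning outwards, about 23 high, 22 (rear) and 18 (front) apart at the bottom, about 20 wider at the top.
- slot_mouth (a point): Middle of the front opening of the slot between the bays, on the slot's floor, 50 above the bench; x points back into the slot (away from the robot), y across, z up. The slot is 52 wide, 240 long, open in front, behind and on top, where four steel guard bars cross it (undersides 162 above the bench). The bolt lies on its floor.
- bolt_tab (a point): Middle of the top edge of the bolt's red tab, 90 above the bench; axes as slot_mouth. The tab stands upright across the slot: 6 thick, 34 wide; it starts 60 to 100 behind the slot's mouth. The bolt itself is a flat steel bar 26 wide, its top 61 above the bench, running 120 back behind the tab.
- bolt: The sliding bolt; origin on the slot's floor under its tab. It slides along the slot; drawn to the mouth (-x of slot_mouth) it moves 20 to 40 and then meets a firm stop, hidden inside and set differently each time: home can not be seen, only felt. Home is fully against the stop. It needs about 4 N to move, plus 4 N per 0.1 m/s, and stays where left.
- cooler: Twin reagent cooler, fixed: 260 wide (y), 240 deep (x = 0 to 240), 170 high, a dark base 50 high with two white bays 104 wide and the slot between them. Origin on the bench under slot_mouth, same axes.
- rod: The whole hooked rod (yellow handle, aluminium shaft and prong); origin and axes those of rod_grip. Mass 0.13 to 0.21 kg, centre of mass about 35 ahead of the origin.
- tube_rack: Bystander: white rack of capped sample tubes, 200 by 70, 92 high; origin under its centre. On the side of the cooler where the rest is not.
- cuvette_block: Bystander: blue cuvette block, 60 by 90, 24 high, on the bench in front of the cooler; origin under its centre.
- wash_bottle: Bystander: white bottle, 70 across, 170 high; origin under its centre.
- reagent_jar: Bystander: amber jar, 70 across, 90 high; origin under its centre.
- beaker: Bystander: grey beaker, 76 across, 90 high; origin under its centre.
Things that resemble listed ones, but are neither listed nor needed, are in the scene too. What is shaped like the rest but pink is not meant.

How it is judged:
By the outcome, as a careful person would: the job done as asked, in the order asked, and still so for the second after the job is handed in, with the robot touching nothing.
It also fails if it takes over 72 s, if anything falls off the work surface, if the arm or the gripper's body presses on something with over 40 N, if the wrist force passes 120 N, or if a joint passes its speed limit or range.

ROBOT

A 6-joint arm with a two-finger parallel gripper is mounted at the origin on the work surface. World frame = base frame: x ahead of the robot, y to its left, z up, the work surface at z = 0. Lengths are in m, angles in rad, forces in N, time in s.
With the tool pointing down it reaches from about 0.25 to 0.775 m from the base axis. Payload 8.9 kg.
Tool frame: the origin (TCP) lies midway between the tips of the shut fingers; the grasp point (between the pads) lies 19 mm behind it; z points along the fingers, x is the direction in which the jaws open and shut, and the axes are right-handed (so a half turn about z gives the same grasp; the last joint's range is limited). The gripper opens to 85 mm and grips with 20 to 120 N. Pads are 22 mm wide; open, the fingers measure 114 mm over their backs; the gripper's body (76 mm by 85 mm) begins 54 mm behind the grasp point. The pads swing forward as they close: fully open they stand 13 mm farther back than shut.
Start: joints at [1.089, 0.291, -0.153, 1.127, 0, 1.431], TCP at [0.176, 0.494, 0.21] pointing down, gripper open.
Joint ranges: [-2.52, 2.52], [-0.91, 1.74], [-1.3, 1.37], [-1.96, 2.02], [-1.52, 1.47], [-3.14, 3.14]. Speed limits (rad/s): [2.22, 2.22, 2.79, 3.14, 3.14, 3.14].

INTERFACE

Orientations are given as a unit quaternion [x, y, z, w].
In Python, from bench import * gives the robot as it stands.
- The arm moves only by the shell command python3 -m inch 'ROWS' [OPENING] [FORCE]. ROWS is text: rows parted by semicolons, each of 6 numbers parted by spaces: the shift along the tool's x, y, z in cm, then the turn, a rotation vector about the tool's x, y, z in rad. A call has 1 to 12 rows; each row is the pose to reach, as a shift and turn from the pose commanded when the call began, along the tool's axes at that moment; what a row does not reach only later rows make up. A row lasts 1/10 s, in which the tool goes at most 50 mm and 8.59 degrees, less where a joint would pass 70% of its speed; a pose out of reach is approached as far as the arm can. A call with a gripper value outside its range is refused whole. OPENING is the gripper's target within -1 to 1 (shut at 1, half-way at 0, fully open at -1), set as the call begins (- or left out, the last holds). The fingers move at their own pace and stop on an object; FORCE is the grip in N (left out, the last holds). Time passes only in rows, so rows that repeat a pose let the fingers close. It gives the time, the measured TCP pose, the force and the opening at its end, in the units of the state.
- sense(): the state, without advancing time (a new reading comes with each control period).
- grab_frame(name): name is "scene" or "top" or "wrist"; returns a dict with "img" (384x512x3 uint8, red, green, blue), "depth" (384x512 float32, m along the optical axis (not along the pixel's ray), 0 where there is no reading), "mtx" (3x3 intrinsics, pixels), "R" (3x3) and "t" (3): a world point X has camera coordinates R X + t. Camera axes: x right, y down, z forward; pixel columns grow to the right and rows downward; lengths in m; the calibration is good to about 2 mm. A picture is of the moment at which its call begins.
- job_done(): hands the job in, once; it reports no verdict.
The state is a dict: "time": time; "joints": joint angles; "joint_velocities": joint speeds; "joint_torque": joint torques, N m; "tcp_pos": TCP position; "eef_rot": TCP orientation; "ft_force": force on the tool from outside, world axes, zero at the start; "ft_torque": the same for the moment, N m; "width": opening from 0.0 (shut) to 1.0 (fully open).
Only numpy, scipy, OpenCV 4.12 (cv2) and the standard library are available. Lean on these libraries where they do the work, as an engineer would, in place of code of your own. Each camera call takes 0.05 s, during which the arm holds its last target.

## Working session

There is one attempt and no reset: what is moved stays moved. The work goes in short steps, Python scripts to look and compute and a shell command to move; the robot and the scene stay as the last step left them, time stands still between calls to the robot, and variables do not carry over. Pictures are saved under pics/ and viewed, and the job is handed in when it is done.

```bash
ls; mkdir -p pics
python3 - <<'E'
from bench import *
import cv2,numpy as np
s=sense(); print({k:np.round(v,4).tolist() for k,v in s.items()})
for n in("scene","top"):
    f=grab_frame(n); cv2.imwrite(f"pics/{n}0.png",f["img"][:,:,::-1]); np.savez(f"pics/{n}0.npz",**f)
E
```

```text
pics
{'time': 0.0, 'joints': [1.0887, 0.2913, -0.1541, 1.1267, -0.0, 1.4315], 'joint_velocities': [-0.0001, 0.0017, 0.0008, 0.0005, -0.0006, 0.0018], 'joint_torque': [0.0026, -53.714, 33.1375, 0.0158, 0.0, -0.0], 'tcp_pos': [0.1762, 0.494, 0.2095], 'eef_rot': [0.8173, 0.5761, -0.0006, 0.0003], 'ft_force': [-0.0612, -0.4834, -0.8957], 'ft_torque': [0.0495, 0.0344, -0.013], 'width': 1.0005}
```

View pics/scene0.png

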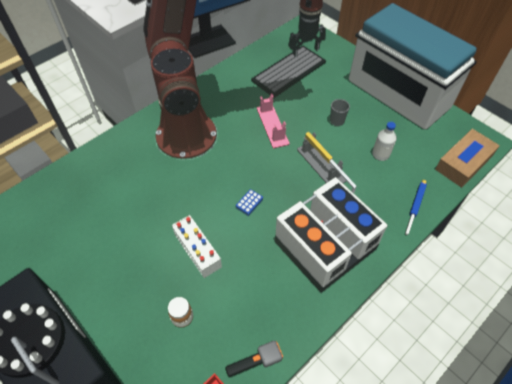

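View pics/top0.png

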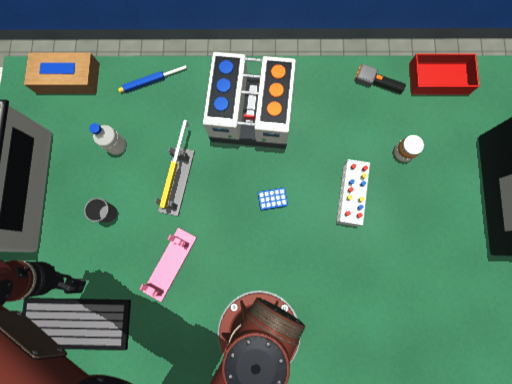

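Top view: the yellow rod lies in the grey rest at about (175,175), hook end up at (184,123). The pink look-alike at (168,265) and the blue pen-like tool at (152,78) don't fit. The red tab is in the slot at about (250,112). I'll enlarge both to confirm.

```bash
cat > h.py <<'E'
import numpy as np,cv2
def world(f,u,v,z=None):
    K,R,t=f["mtx"],f["R"],f["t"]
    u=np.atleast_1d(u).astype(float);v=np.atleast_1d(v).astype(float)
    r=np.c_[(u-K[0,2])/K[0,0],(v-K[1,2])/K[1,1],np.ones_like(u)]
    c=-R.T@t; d=r@R
    if z is None:
        s=f["depth"][v.astype(int),u.astype(int)]
    else: s=(z-c[2])/d[:,2]
    return c+d*s[:,None]
def cloud(f):
    v,u=np.mgrid[:f["depth"].shape[0],:f["depth"].shape[1]]
    P=world(f,u.ravel(),v.ravel()); return P.reshape(*u.shape,3)
E
python3 - <<'E'
import numpy as np,cv2
from h import *
f=dict(np.load("pics/top0.npz")); P=cloud(f); im=f["img"]
a=cv2.resize(im[110:225,130:220],None,fx=5,fy=5,interpolation=cv2.INTER_CUBIC)
b=cv2.resize(im[45:160,200:300],None,fx=3.4,fy=5,interpolation=cv2.INTER_CUBIC)
cv2.imwrite("pics/crop0.png",np.hstack([a,b])[:,:790,::-1])
hsv=cv2.cvtColor(im,cv2.COLOR_RGB2HSV)
h,s,v=[hsv[...,i].astype(int) for i in range(3)]
m=(h>20)&(h<33)&(s>120)&(v>110); m[:110]=0;m[225:]=0;m[:,:130]=0;m[:,220:]=0
p=P[m]; print("yellow",m.sum(),p.min(0),p.max(0),np.median(p,0))
rect=cv2.minAreaRect(p[:,:2].astype(np.float32)*1000); print(rect)
q=(h<8)|(h>172); q=q&(s>120)&(v>90); q[:85]=0;q[140:]=0;q[:,:238]=0;q[:,258:]=0
p=P[q]; print("red",q.sum(),np.argwhere(q).min(0),np.argwhere(q).max(0),p.mean(0),p.max(0))
# rest, height bands
for (x,y) in [(186,123),(178,155),(165,205),(172,180),(250,60),(250,112)]: print((x,y),P[y,x].round(3))
# cooler top
w=(P[...,2]>0.15)&(P[...,2]<0.185); w[:45]=0;w[160:]=0;w[:,:195]=0;w[:,305:]=0
print(cv2.minAreaRect(P[w][:,:2].astype(np.float32)*1000),w.sum())
print(-f["R"].T@f["t"],f["mtx"][0,0])
E
```

```text
yellow 274 [ 0.22423328 -0.01931559  0.01339881] [0.52460811 0.32647882 1.20154685] [0.44870594 0.28763596 0.09208417]
((330.7270202636719, 175.5682373046875), (423.39111328125, 134.2477569580078), 43.75307083129883)
red 41 [114 244] [119 254] [0.67081912 0.03650574 0.10702301] [0.68712312 0.05363845 1.20154685]
(186, 123) [0.659 0.242 0.08 ]
(178, 155) [0.556 0.267 0.063]
(165, 205) [0.388 0.294 0.083]
(172, 180) [0.469 0.278 0.078]
(250, 60) [ 0.931  0.042 -0.003]
(250, 112) [0.705 0.035 0.062]
((728.7780151367188, 33.66432189941406), (259.8814697265625, 242.33570861816406), 84.53325653076172) 5274
[ 0.22423328 -0.01931559  1.20154685] 365.1273487923188
```

View pics/crop0.png

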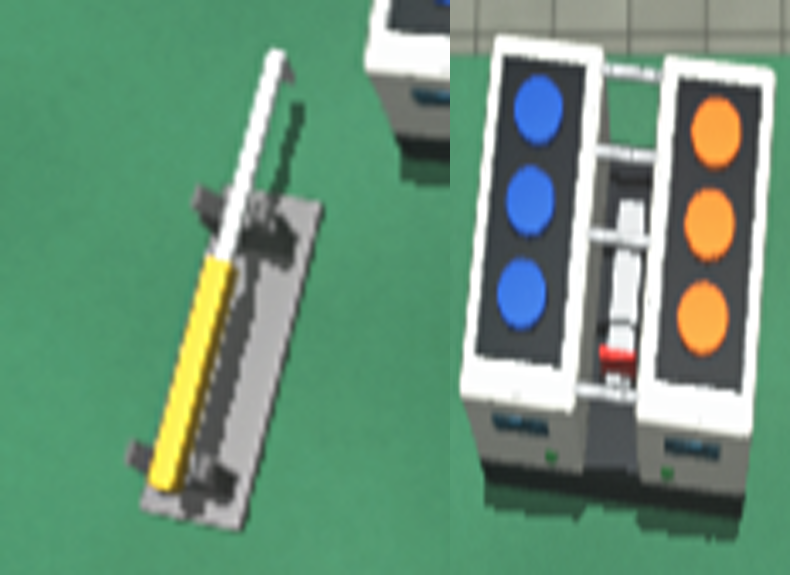

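The crop confirms it: the yellow-handled rod with its hanging prong lies in the grey rest, and the red tab stands in the slot near the front. Next I'll measure both properly.

Run:
```python
import numpy as np,cv2
from h import *
for n in("top","scene"):
    f=dict(np.load(f"pics/{n}0.npz")); P=cloud(f); im=f["img"]
    hsv=cv2.cvtColor(im,cv2.COLOR_RGB2HSV)
    h,s,v=[hsv[...,i].astype(int) for i in range(3)]
    reg=(P[...,0]>.3)&(P[...,0]<.56)&(P[...,1]>.18)&(P[...,1]<.36)&(P[...,2]>.055)&(P[...,2]<.12)
    m=(h>20)&(h<33)&(s>120)&(v>110)&reg
    p=P[m]; top=p[p[:,2]>.085]
    print(n,"yellow",m.sum(),len(top),cv2.minAreaRect(top[:,:2].astype(np.float32)*1000),top.mean(0).round(4))
    # shaft: bright low sat
    sh=(P[...,0]>.5)&(P[...,0]<.69)&(P[...,1]>.2)&(P[...,1]<.30)&(P[...,2]>.076)&(P[...,2]<.1)&(s<60)
    c=P[sh]; print("shaft",sh.sum(),c[:,:2].min(0),c[:,:2].max(0),c.mean(0).round(4))
    allp=np.vstack([p,c])[:,:2]
    L=cv2.fitLine(allp.astype(np.float32),cv2.DIST_HUBER,0,.01,.01).ravel(); d=L[:2]*np.sign(L[0]); print("line yaw",np.arctan2(d[1],d[0]),L[2:],"ext",((allp-L[2:])@d).min(),((allp-L[2:])@d).max(), L[2:]+d*((allp-L[2:])@d).max())
    w=(P[...,2]>0.16)&(P[...,2]<0.18)&(P[...,0]>.5)&(P[...,0]<.95)&(abs(P[...,1]-.034)<.2)
    r=cv2.minAreaRect(P[w][:,:2].astype(np.float32)*1000); print("cooler",r,w.sum())
    q=((h<8)|(h>172))&(s>120)&(v>90)&(abs(P[...,1]-.034)<.06)&(abs(P[...,0]-.68)<.06)
    p=P[q]; print("red",q.sum(),p.mean(0).round(4),p.min(0).round(4),p.max(0).round(4))
    g=(P[...,2]>0.006)&(P[...,2]<0.016)&(P[...,0]>.33)&(P[...,0]<.6)&(P[...,1]>.2)&(P[...,1]<.36)&(s<60)
    print("base",cv2.minAreaRect(P[g][:,:2].astype(np.float32)*1000),g.sum())
```

```text
top yellow 269 253 ((453.24224853515625, 288.2253723144531), (17.687076568603516, 145.98464965820312), 78.70025634765625) [0.4517 0.288  0.0922]
shaft 210 [0.52509422 0.24146389] [0.66676111 0.29133802] [0.5899 0.2613 0.0852]
line yaw -0.1924613 [0.51213056 0.27615553] ext -0.1331206838498657 0.15839530912871594 [0.66760133 0.24585842]
cooler ((729.5703125, 33.58848571777344), (259.8814697265625, 240.7438507080078), 84.53325653076172) 4444
red 40 [0.682  0.0379 0.0797] [0.6797 0.021  0.0642] [0.6871 0.0536 0.0919]
base ((484.18670654296875, 282.88543701171875), (70.6227035522461, 230.052734375), 78.85881805419922) 752
scene yellow 173 159 ((452.9171142578125, 289.8819274902344), (23.345460891723633, 151.2442626953125), 80.65833282470703) [0.4576 0.2877 0.0925]
shaft 171 [0.52588247 0.24033034] [0.66980958 0.2925095 ] [0.5914 0.2624 0.0849]
line yaw -0.19028978 [0.5131329 0.2765673] ext -0.13744800344587113 0.16005963349202043 [0.6703034  0.24629308]
cooler ((731.6764526367188, 34.25971221923828), (262.5331115722656, 241.93777465820312), 84.69284057617188) 3887<stdin>:19: RuntimeWarning: Mean of empty slice.
  ret = um.true_divide(
Traceback (most recent call last):
ValueError: zero-size array to reduction operation minimum which has no identity
```

```bash
cat >> h.py <<'E'
from scipy.spatial.transform import Rotation as Ro
def rows(pos,quat,target,yaw):
    """target tcp (m), yaw of tool x with tool pointing down -> row in tool axes cm + rotvec"""
    R=Ro.from_quat(quat); d=R.inv().apply(np.array(target)-pos)*100
    x=np.array([np.cos(yaw),np.sin(yaw),0]); z=np.array([0,0,-1.]); G=Ro.from_matrix(np.c_[x,np.cross(z,x),z])
    return d.round(2),(R.inv()*G).as_rotvec().round(4)
E
python3 - <<'E'
from bench import *; from h import *
s=sense(); print(rows(s["tcp_pos"],s["eef_rot"],[.458,.287,.24],1.376))
E
```

```text
(array([-10.04,  33.49,  -3.03]), array([-0.0003,  0.0011, -0.148 ]))
```

```bash
python3 -m inch '-1 3.3 -1 0 0 -0.015; -2.5 8.4 -2 0 0 -0.04; -4 13.4 -3 0 0 -0.06; -5.5 18.4 -3 0 0 -0.08; -7 23.4 -3 0 0 -0.1; -8.5 28.4 -3 0 0 -0.12; -9.5 31.7 -3 0 0 -0.14; -10.04 33.5 -3 0 0 -0.148; -10.04 33.5 -3 0 0 -0.148; -10.04 33.5 -3 0 0 -0.148' -
python3 - <<'E'
from bench import *; from h import *
s=sense(); print(s["tcp_pos"],s["eef_rot"],s["ft_force"],s["time"])
f=grab_frame("wrist"); np.savez("pics/w1.npz",**f); cv2.imwrite("pics/w1.png",f["img"][:,:,::-1])
E
```

```text
time: 1.1
tcp_pos: [0.4578, 0.2871, 0.2397]
eef_rot: [0.773, 0.635, -0.001, -0.0]
ft_force: [-1.5, 0.0, -0.8]
width: 0.999
[0.45781248 0.28713806 0.23969523] [ 7.72862431e-01  6.34573325e-01 -5.13171338e-04 -3.08820987e-04] [-1.45458861  0.03053335 -0.81028273] 1.1
```

View pics/w1.png

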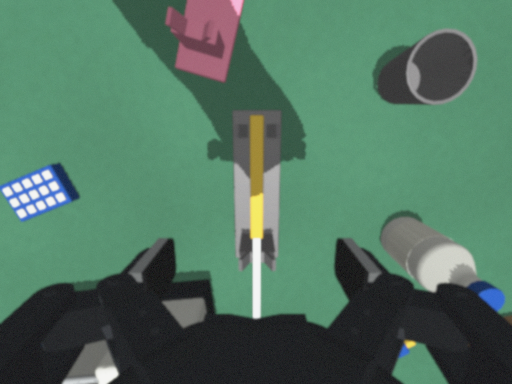

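The wrist view shows the rod running vertically. The handle spans rows 115–238 at column 256, in the grey rest, and is aligned with the tool. I'll refine the measurement from here.

Run:
```python
from h import *
f=dict(np.load("pics/w1.npz"));P=cloud(f);im=f["img"]
hsv=cv2.cvtColor(im,cv2.COLOR_RGB2HSV);h,s,v=[hsv[...,i].astype(int) for i in range(3)]
v_,u_=np.mgrid[:384,:512]
m=(h>18)&(h<35)&(s>120)&(abs(u_-256)<25)&(v_<260)
vs,us=np.nonzero(m); print(vs.min(),vs.max(),us.min(),us.max(), np.median(P[m][:,2]))
W=world(f,us+0.,vs+0.,.093)
r=cv2.minAreaRect(W[:,:2].astype(np.float32)*1000);print(r)
# edges per row incl shaft
c=[];
for row in range(118,236,4):
    k=np.nonzero(m[row])[0]; c.append(world(f,(k.min()+k.max())/2,row,.093)[0])
c=np.array(c); pf=np.polyfit(c[:,0],c[:,1],1); print("yaw",np.arctan(pf[0]),pf, c[0],c[-1])
d=np.array([np.cos(np.arctan(pf[0])),np.sin(np.arctan(pf[0]))])
e=world(f,[256,256],[vs.min()-.5,vs.max()+.5],.093)[:,:2]@d; print(e,e[1]-e[0])
x=(e[0]+.08)*d[0]; 
for a in(e[0]+.08,e[1]-.07):
    n=np.array([-d[1],d[0]]); print("grip",a*d+n*(c[:,:2].mean(0)@n))
sh=(s<60)&(v>150)&(abs(u_-256)<12)&(v_>240)&(v_<318)
for row in (270,290,310):
    k=np.nonzero(sh[row])[0]; 
    if len(k): print(row,k.min(),k.max(),world(f,(k.min()+k.max())/2,row,.085)[0], pf[0]*world(f,256,row,.085)[0][0]+pf[1])
```

```text
115 238 250 263 0.09354587063009356
((454.9682312011719, 290.140380859375), (16.429176330566406, 148.81932067871094), 78.43221282958984)
yaw -0.19262779424392756 [-0.19504621  0.37806656] [0.38505916 0.30352014 0.093     ] [0.52249623 0.27630077 0.093     ]
[0.31607509 0.46606416] 0.14998906240400156
grip [0.45978746 0.28838676]
grip [0.45977673 0.28838886]
270 252 260 [0.57671424 0.26492844 0.085     ] 0.26558063815374655
290 252 260 [0.60684783 0.25894512 0.085     ] 0.25970319518844887
310 252 260 [0.63836364 0.25268735 0.085     ] 0.2535561567062089
```

Run:
```python
from bench import *; from h import *
s=sense(); print(rows(s["tcp_pos"],s["eef_rot"],[.4595,.288,.061],np.pi/2-.194))
```

```text
(array([ 0.08,  0.22, 17.88]), array([-0.001 ,  0.0003, -0.0007]))
```

```bash
python3 -m inch '0.08 0.2 2 0 0 0; 0.08 0.2 5.5 0 0 0; 0.08 0.2 9.5 0 0 0; 0.08 0.2 13 0 0 0; 0.08 0.2 15.5 0 0 0; 0.08 0.2 17 0 0 0; 0.08 0.2 17.8 0 0 0; 0.08 0.2 17.85 0 0 0; 0.08 0.2 17.85 0 0 0' -1 40 && python3 -m inch '0 0 0 0 0 0; 0 0 0 0 0 0; 0 0 0 0 0 0; 0 0 0 0 0 0; 0 0 0 0 0 0; 0 0 0 0 0 0; 0 0 0 0 0 0; 0 0 0 0 0 0; 0 0 0 0 0 0; 0 0 0 0 0 0' 1 40
```

```text
time: 2.05
tcp_pos: [0.4604, 0.2883, 0.0623]
eef_rot: [0.772, 0.635, 0.0, 0.0]
ft_force: [-0.3, 0.3, 0.7]
width: 0.995
time: 3.05
tcp_pos: [0.4605, 0.2876, 0.0619]
eef_rot: [0.773, 0.635, 0.0, 0.0]
ft_force: [-1.4, -0.6, 6.2]
width: 0.173
```

```bash
python3 -m inch '0 0 0 0 0 0; 0 0 0 0 0 0; 0 0 0 0 0 0' 1 120; python3 -m inch '0 0 -0.3 0 0 0; 0 0 -1 0 0 0; 0 0 -2 0 0 0; 0 0 -3 0 0 0; 0 0 -4 0 0 0; 0 0 -5 0 0 0; 0 0 -6 0 0 0; 0 0 -7.5 0 0 0; 0 0 -9 0 0 0; 0 0 -10 0 0 0; 0 0 -10 0 0 0; 0 0 -10 0 0 0'
python3 - <<'E'
from bench import *; from h import *
s=sense(); print(s["tcp_pos"],s["eef_rot"],s["ft_force"],s["ft_torque"],s["time"])
for n in("wrist","top","scene"):
    f=grab_frame(n); np.savez(f"pics/{n}2.npz",**f); cv2.imwrite(f"pics/{n}2.png",f["img"][:,:,::-1])
a=cv2.imread("pics/wrist2.png");b=cv2.imread("pics/scene2.png")[90:300,220:420]
cv2.imwrite("pics/c2.png",np.hstack([cv2.resize(a,(400,300)),cv2.resize(b,(400,420),interpolation=cv2.INTER_CUBIC)[:300]]))
E
```

```text
time: 3.35
tcp_pos: [0.4606, 0.2878, 0.0622]
eef_rot: [0.773, 0.635, 0.0, 0.0]
ft_force: [-2.5, -2.1, 8.7]
width: 0.147
time: 4.55
tcp_pos: [0.4602, 0.2877, 0.1614]
eef_rot: [0.772, 0.635, -0.0, -0.0]
ft_force: [-0.1, -1.2, -2.5]
width: 0.144
[0.46022923 0.2876741  0.16143031] [ 7.72497770e-01  6.35017475e-01 -3.55597925e-05 -1.93336360e-05] [-0.11216262 -1.23979524 -2.490976  ] [ 0.05845849  0.01634284 -0.02032381] 4.55
```

View pics/c2.png

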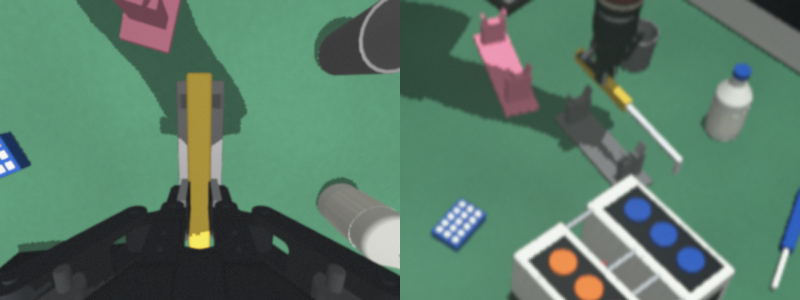

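The rod is gripped and lifted clear of the rest, and looks level. I'll measure its pose in the hand.

Run:
```python
from h import *
for n in("wrist","top","scene"):
    f=dict(np.load(f"pics/{n}2.npz"));P=cloud(f);im=f["img"]
    hsv=cv2.cvtColor(im,cv2.COLOR_RGB2HSV);h,s,v=[hsv[...,i].astype(int) for i in range(3)]
    B=(P[...,0]>.33)&(P[...,0]<.70)&(P[...,1]>.19)&(P[...,1]<.36)
    y=B&(h>18)&(h<35)&(s>110)&(P[...,2]>.18)&(P[...,2]<.21)
    sh=B&(s<60)&(v>110)&(P[...,0]>.54)&(P[...,2]>.13)&(P[...,2]<.2)
    d=np.array([np.cos(.194),-np.sin(.194)]);g=np.array([.460,.2877])
    for k,m in(("y",y),("shaft",sh)):
        p=P[m]
        if len(p)<5: continue
        a=(p[:,:2]-g)@d; l=(p[:,:2]-g)@np.array([-d[1],d[0]])
        print(n,k,len(p),"along",a.min().round(4),a.max().round(4),"lat",np.median(l).round(4),"latfit",np.polyfit(a,l,1).round(4),"zfit",np.polyfit(a,p[:,2],1).round(4))
        if k=="shaft":
            print("low at end",p[a>a.max()-.012][:,2].min())
```

```text
wrist y 6298 along -0.08 0.0445 lat -0.0001 latfit [-0.0015 -0.0002] zfit [0.0015 0.1929]
top y 231 along -0.0803 0.0678 lat -0.0038 latfit [ 0.0104 -0.0031] zfit [-0.0056  0.1905]
top shaft 189 along 0.0828 0.2122 lat -0.0023 latfit [-0.0031 -0.0016] zfit [-0.0509  0.1882]
low at end 0.14637575908886458
scene y 84 along -0.0649 0.0687 lat -0.0041 latfit [ 0.0301 -0.0034] zfit [0.0406 0.1881]
scene shaft 144 along 0.0839 0.215 lat -0.0019 latfit [-0.0038 -0.0008] zfit [-0.0811  0.1928]
low at end 0.14675122774676397
```

Run:
```python
from bench import *; from h import *
for n in("top","scene"):
    f=dict(np.load(f"pics/{n}2.npz"));P=cloud(f);im=f["img"]
    hsv=cv2.cvtColor(im,cv2.COLOR_RGB2HSV);h,s,v=[hsv[...,i].astype(int) for i in range(3)]
    w=(P[...,2]>0.163)&(P[...,2]<0.177)&(P[...,0]>.5)&(P[...,0]<.95)&(abs(P[...,1]-.034)<.2)&(s<140)
    print(n,cv2.minAreaRect(P[w][:,:2].astype(np.float32)*1000))
    # slot inner walls: bays' inner edges in cooler frame
    psi=-.0955;R=np.array([[np.cos(psi),np.sin(psi)],[-np.sin(psi),np.cos(psi)]])
    q=(P[...,:2]-np.array([.6101,.045]))@R.T
    t=q[w]; 
    for a,b in((.02,.04),(.09,.11),(.2,.22)):
        k=t[(t[:,0]>a)&(t[:,0]<b)][:,1]; print(a,"inner",k[k>0.01].min().round(4),k[k<-.01].max().round(4),"outer",k.min().round(4),k.max().round(4))
    r=((h<10)|(h>170))&(s>100)&(v>70)&(abs(q[...,1])<.026)&(q[...,0]>.04)&(q[...,0]<.12)
    p=P[r]; qq=q[r]; print("red",len(p)); 
    for i in np.argsort(-p[:,2])[:30:3]: print(qq[i].round(4),p[i,2].round(4))
    vv,uu=np.nonzero(r)
    if len(vv): print(vv.min(),vv.max(),uu.min(),uu.max(), [((world(f,(uu.min()+uu.max())/2,a,z)[0][:2]-np.array([.6101,.045]))@R.T).round(4) for a,z in((vv.min()-.5,.09),(vv.min()+.5,.09),(vv.max()+.5,.061))])
s=sense()
for T,y in (([.36,.2877,.1614],-.194),([.361,.0688,.1614],-.0955)): print(rows(s["tcp_pos"],s["eef_rot"],T,np.pi/2+y))
```

```text
top ((729.6262817382812, 33.41564178466797), (260.0040283203125, 240.5318145751953), 84.78258514404297)
0.02 inner 0.0265 -0.0131 outer -0.1298 0.1284
0.09 inner 0.0258 -0.0279 outer -0.1295 0.1285
0.2 inner 0.0262 -0.0266 outer -0.1286 0.129
red 43
[0.0743 0.0153] 0.0921
[0.0731 0.0023] 0.0898
[ 0.0707 -0.0012] 0.0883
[ 0.0743 -0.0007] 0.0879
[0.0769 0.0127] 0.0867
[0.0722 0.0025] 0.0839
[0.0728 0.0092] 0.0806
[0.0731 0.0126] 0.0791
[0.0703 0.0091] 0.0783
[0.0711 0.0159] 0.0747
114 119 244 254 [array([ 0.0785, -0.0003]), array([ 0.0751, -0.0007]), array([ 0.0696, -0.0001])]
scene ((731.64892578125, 33.454017639160156), (261.9089660644531, 241.11175537109375), 84.19093322753906)
0.02 inner 0.0103 -0.0155 outer -0.1286 0.1299
0.09 inner 0.0266 -0.0254 outer -0.1303 0.1284
0.2 inner 0.0252 -0.0234 outer -0.1302 0.1302
red 0
(array([-1.91, -9.8 , -0.04]), array([-0.0011,  0.0008, -0.0008]))
(array([-23.37,  -5.46,  -0.03]), array([-0.0012,  0.0007, -0.0993]))
```

```bash
python3 -m inch '-0.5 -2 0 0 0 0; -1 -5.5 0 0 0 0; -1.9 -8.8 0 0 0 0; -3.5 -9.8 0 0 0 0; -7 -9.2 0 0 0 0; -11 -8.3 0 0 0 -0.02; -15 -7.4 0 0 0 -0.05; -18.5 -6.6 0 0 0 -0.08; -21.5 -5.9 0 0 0 -0.099; -23 -5.5 0 0 0 -0.099; -23.4 -5.46 0 0 0 -0.099; -23.4 -5.46 0 0 0 -0.099'
python3 - <<'E'
from bench import *; from h import *
s=sense(); p=s["tcp_pos"]; print(p,s["eef_rot"],s["ft_force"],s["time"])
x=Ro.from_quat(s["eef_rot"]).as_matrix(); print("yaw",np.arctan2(x[1,1],x[0,1]))
y=-.0945
def T(a,z): return [.6101+a*np.cos(y),.045+a*np.sin(y),z]
print(rows(p,s["eef_rot"],T(-.25,.1195),np.pi/2+y),rows(p,s["eef_rot"],T(.0735+.022-.21,.1195),np.pi/2+y))
E
```

```text
time: 5.9
tcp_pos: [0.3613, 0.0685, 0.1614]
eef_rot: [0.741, 0.672, -0.0, -0.0]
ft_force: [0.5, 0.1, -2.3]
width: 0.14
[0.3612741  0.06850661 0.16142055] [ 7.40635669e-01  6.71906804e-01 -9.80381136e-05 -2.09144616e-04] [ 0.46724869  0.07977197 -2.34198893] 5.9
yaw -0.09723556640509746
(array([ 0.01, -0.  ,  4.19]), array([-0.0004, -0.0001, -0.0027])) (array([ 0.04, 13.55,  4.19]), array([-0.0004, -0.0001, -0.0027]))
```

```bash
python3 -m inch '0 0 1 0 0 0; 0 0 2.5 0 0 0; 0 0 3.8 0 0 -0.002; 0 0 4.2 0 0 -0.002; 0 0 4.2 0 0 -0.002'
python3 - <<'E'
from bench import *; from h import *
s=sense();print(s["tcp_pos"])
for n in("top","scene"):
    f=grab_frame(n); np.savez(f"pics/{n}3.npz",**f); cv2.imwrite(f"pics/{n}3.png",f["img"][:,:,::-1])
a=cv2.imread("pics/top3.png")[45:245,190:310];b=cv2.imread("pics/scene3.png")[160:300,220:400]
cv2.imwrite("pics/c3.png",np.hstack([cv2.resize(a,(330,550),interpolation=2),cv2.resize(b,(470,365),interpolation=2)[:]if 0 else cv2.resize(b,(470,550),interpolation=2)]))
f=dict(np.load("pics/top3.npz"));P=cloud(f)
psi=-.0945;R=np.array([[np.cos(psi),np.sin(psi)],[-np.sin(psi),np.cos(psi)]]);q=(P[...,:2]-np.array([.6101,.045]))@R.T
m=(P[...,2]>.125)&(P[...,2]<.155)&(q[...,0]>-.16)&(q[...,0]<-.03)&(abs(q[...,1])<.04)
t=q[m];print(len(t),t.min(0),t.max(0),np.polyfit(t[:,0],t[:,1],1),P[m][:,2].mean())
E
```

```text
time: 6.4
tcp_pos: [0.3607, 0.0693, 0.1189]
eef_rot: [0.739, 0.674, -0.001, -0.001]
ft_force: [-0.4, 0.1, -1.7]
width: 0.136
[0.36073659 0.06931781 0.11888702]
23 [-0.05484921 -0.00461676] [-0.03620717  0.00499351] [-0.02223617 -0.0011454 ] 0.14008206679739066
```

View pics/c3.png

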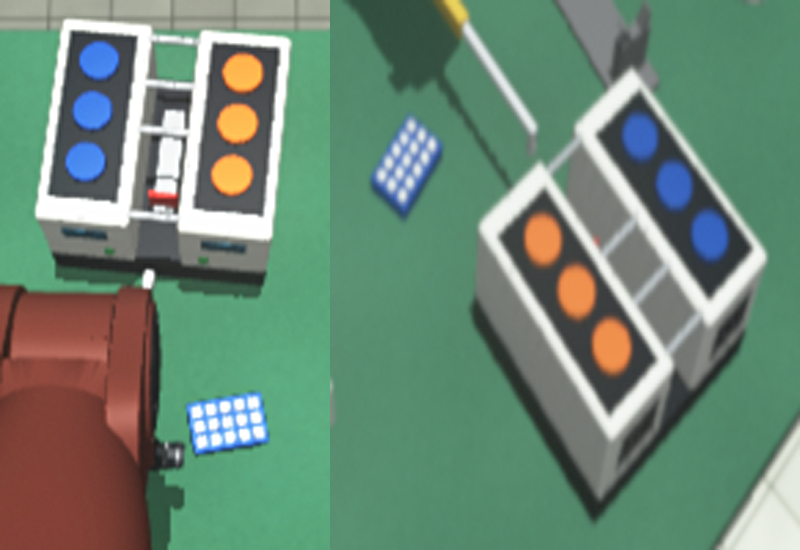

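The hook sits centred in front of the slot, with its tip at crop pixel (148,278). The measured lateral offset is about 0 and the hook end is 36 mm before the mouth, as predicted. Inserting now.

```bash
python3 -m inch '0 1 0 0 0 0; 0 2.5 0 0 0 0; 0 4 0 0 0 0; 0 5.5 0 0 0 0; 0 7 0 0 0 0; 0 8.5 0 0 0 0; 0 10 0 0 0 0; 0 11.5 0 0 0 0; 0 12.8 0 0 0 0; 0 13.5 0 0 0 0; 0 13.5 0 0 0 0; 0 13.5 0 0 0 0'
python3 - <<'E'
from bench import *; from h import *
s=sense();p=s["tcp_pos"];print(p,s["ft_force"],s["ft_torque"])
y=-.0945;d=p[:2]-[.6101,.045];print("along",d@[np.cos(y),np.sin(y)],"lat",d@[-np.sin(y),np.cos(y)])
for n in("top",):
    f=grab_frame(n); np.savez(f"pics/{n}4.npz",**f); cv2.imwrite(f"pics/{n}4.png",cv2.resize(f["img"][45:165,200:300,::-1],None,fx=5,fy=5,interpolation=2))
E
```

```text
time: 7.7
tcp_pos: [0.4956, 0.0561, 0.1195]
eef_rot: [0.739, 0.673, -0.0, -0.0]
ft_force: [-0.6, -0.3, -2.0]
width: 0.143
[0.49557048 0.05605445 0.11951989] [-0.57852479 -0.26586212 -1.9701101 ] [-0.0236734   0.03633593  0.04321993]
along -0.11506159887672202 lat 0.00019819181584825908
```

View pics/top4.png

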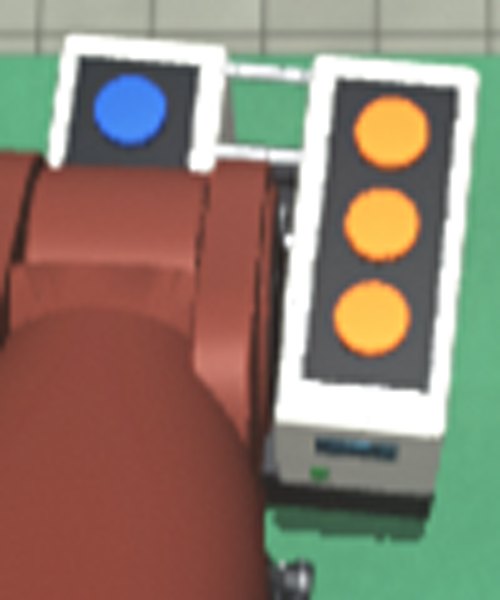

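The arm hides the slot from the top camera, so I'll go by kinematics and force. The prong is about 22 mm behind the tab; lowering in stages.

```bash
python3 -m inch '0 0 0.4 0 0 0; 0 0 0.9 0 0 0; 0 0 1.4 0 0 0; 0 0 1.6 0 0 0; 0 0 1.6 0 0 0' && python3 -m inch '0 0 0.3 0 0 0; 0 0 0.7 0 0 0; 0 0 1.1 0 0 0; 0 0 1.5 0 0 0; 0 0 1.6 0 0 0; 0 0 1.6 0 0 0; 0 0 1.6 0 0 0'
python3 - <<'E'
from bench import *; from h import *
for i in range(3):
    s=sense();print(s["tcp_pos"],s["ft_force"],s["ft_torque"])
    f=grab_frame("scene")
cv2.imwrite("pics/scene5.png",cv2.resize(f["img"][160:300,220:400,::-1],None,fx=4,fy=4,interpolation=2))
E
```

```text
time: 8.25
tcp_pos: [0.4955, 0.0561, 0.1031]
eef_rot: [0.739, 0.673, -0.0, -0.0]
ft_force: [1.1, 0.6, -2.2]
width: 0.139
time: 8.95
tcp_pos: [0.496, 0.056, 0.0877]
eef_rot: [0.739, 0.673, 0.0, 0.0]
ft_force: [-0.5, 0.4, -2.6]
width: 0.145
[0.49595439 0.05604068 0.08768348] [-0.46492203  0.3769536  -2.63880202] [-0.00199     0.05868412  0.05511059]
[0.49600512 0.05602473 0.08772793] [ 0.76863701 -0.46695398 -1.34705837] [-0.01028368 -0.00016401  0.02827183]
[0.49600686 0.05604192 0.08774636] [-0.70538648 -0.01498124 -1.44255805] [0.00251817 0.04013198 0.01444082]
```

View pics/scene5.png

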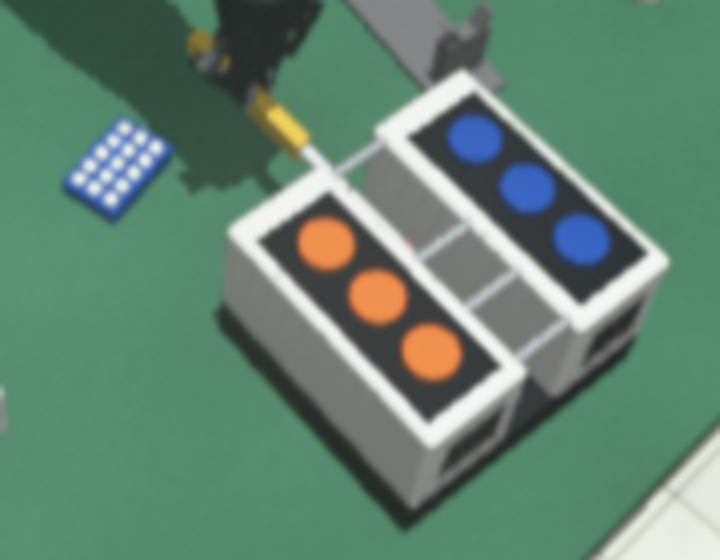

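The rod is in the slot under the guard bars with no contact forces. Drawing slowly now.

```bash
python3 -m inch '0 -0.2 0 0 0 0; 0 -0.5 0 0 0 0; 0 -0.8 0 0 0 0; 0 -1.0 0 0 0 0; 0 -1.2 0 0 0 0; 0 -1.4 0 0 0 0' ; python3 -m inch '0 -0.2 0 0 0 0; 0 -0.4 0 0 0 0; 0 -0.6 0 0 0 0'; python3 -m inch '0 -0.2 0 0 0 0; 0 -0.4 0 0 0 0; 0 -0.6 0 0 0 0';  python3 -m inch '0 -0.2 0 0 0 0; 0 -0.4 0 0 0 0; 0 -0.5 0 0 0 0'
```

```text
time: 9.7
tcp_pos: [0.4823, 0.0574, 0.0878]
eef_rot: [0.739, 0.673, 0.0, 0.0]
ft_force: [4.5, -0.9, -3.8]
width: 0.14
time: 10.0
tcp_pos: [0.4766, 0.0579, 0.0878]
eef_rot: [0.74, 0.673, 0.0, 0.0]
ft_force: [4.7, -0.1, -2.7]
width: 0.139
time: 10.3
tcp_pos: [0.47, 0.0585, 0.0876]
eef_rot: [0.739, 0.673, 0.0, 0.0]
ft_force: [4.5, -0.1, -3.8]
width: 0.143
time: 10.6
tcp_pos: [0.4647, 0.059, 0.0876]
eef_rot: [0.739, 0.673, -0.0, -0.0]
ft_force: [3.9, -1.2, -2.9]
width: 0.138
```

```bash
for i in 1 2; do :; done; python3 -m inch '0 -0.1 0 0 0 0; 0 -0.2 0 0 0 0' | grep -E 'pos|force'; python3 -m inch '0 -0.1 0 0 0 0; 0 -0.2 0 0 0 0'| grep -E 'pos|force'; python3 -m inch '0 -0.1 0 0 0 0; 0 -0.2 0 0 0 0'| grep -E 'pos|force'
```

```text
tcp_pos: [0.4629, 0.0592, 0.0876]
ft_force: [5.0, -0.8, -2.7]
tcp_pos: [0.461, 0.0593, 0.0876]
ft_force: [4.5, -0.8, -2.8]
tcp_pos: [0.4609, 0.0594, 0.0881]
ft_force: [11.1, -1.5, -4.5]
```

```bash
python3 -m inch '0 -0.1 0 0 0 0; 0 -0.15 0 0 0 0' | grep -E 'pos|force'
```

```text
tcp_pos: [0.461, 0.0594, 0.0885]
ft_force: [15.0, -0.7, -4.7]
```

The stop is met: the tool halts while the force climbs at roughly 3 N/mm. I'll ease back to about 12 N and hold.

```bash
python3 -m inch '0 0.08 0 0 0 0; 0 0.08 0 0 0 0; 0 0.08 0 0 0 0' | grep -E 'pos|force|time'; python3 -m inch '0 0 0 0 0 0; 0 0 0 0 0 0'| grep -E 'pos|force|time'
```

```text
time: 11.7
tcp_pos: [0.461, 0.0594, 0.0883]
ft_force: [11.5, -1.9, -4.6]
time: 11.9
tcp_pos: [0.461, 0.0593, 0.0883]
ft_force: [11.1, -1.0, -4.8]
```

```bash
python3 -m inch '0 -0.03 0 0 0 0; 0 -0.03 0 0 0 0; 0 -0.03 0 0 0 0' | grep -E 'pos|force|time'; python3 -m inch '0 0 0 0 0 0; 0 0 0 0 0 0'| grep -E 'pos|force|time';python3 -m inch '0 0 0 0 0 0; 0 0 0 0 0 0; 0 0 0 0 0 0'| grep -E 'pos|force|time'; python3 -m inch '0 0 0 0 0 0; 0 0 0 0 0 0; 0 0 0 0 0 0'| grep -E 'pos|force|time'
```

```text
time: 12.2
tcp_pos: [0.4609, 0.0594, 0.0884]
ft_force: [12.1, -0.8, -4.9]
time: 12.4
tcp_pos: [0.4609, 0.0594, 0.0884]
ft_force: [12.1, -1.3, -4.8]
time: 12.7
tcp_pos: [0.461, 0.0594, 0.0884]
ft_force: [11.5, -1.6, -5.3]
time: 13.0
tcp_pos: [0.4609, 0.0594, 0.0884]
ft_force: [11.5, -1.0, -5.1]
```

```bash
python3 -m inch '0 0.2 0 0 0 0; 0 0.4 0 0 0 0; 0 0.6 0 0 0 0; 0 0.9 0 0 0 0; 0 1.2 0 0 0 0; 0 1.2 0 0 0 0; 0 1.2 0 0 0 0'
python3 - <<'E'
from bench import *; from h import *
for i in range(3):
    s=sense();print(s["tcp_pos"],s["ft_force"],s["ft_torque"]); f=grab_frame("scene")
E
```

```text
time: 13.7
tcp_pos: [0.4698, 0.0585, 0.0875]
eef_rot: [0.739, 0.673, -0.0, -0.0]
ft_force: [-0.2, -0.2, -2.5]
width: 0.145
[0.4698241  0.05848454 0.08748966] [-0.23262509 -0.17635524 -2.5132859 ] [-0.04737843  0.03972203  0.00318889]
[0.469784   0.05849386 0.08750771] [ 0.51742381 -1.22391702 -2.90901801] [-0.02097116  0.04462175 -0.0274576 ]
[0.46978168 0.05848646 0.08755383] [ 0.74129053  0.24228556 -1.6956952 ] [0.01549455 0.04744499 0.03475254]
```

```bash
cat > rodchk.py <<'E'
from bench import *; from h import *
def chk(save=None):
    s=sense(); p=s["tcp_pos"]; M=Ro.from_quat(s["eef_rot"]).as_matrix()
    f=grab_frame("wrist");P=cloud(f);hsv=cv2.cvtColor(f["img"],cv2.COLOR_RGB2HSV);h,sa,v=[hsv[...,i].astype(int) for i in range(3)]
    L=(P-p)@M
    m=(h>18)&(h<35)&(sa>110)&(abs(L[...,0])<.02)&(L[...,2]<-.022)&(L[...,2]>-.045)
    l=L[m]; print(len(l),"along",l[:,1].min(),l[:,1].max(),"lat",np.polyfit(l[:,1],l[:,0],1),"z",np.polyfit(l[:,1],-l[:,2],1))
    if save: cv2.imwrite(save,f["img"][:,:,::-1])
if __name__=="__main__": chk("pics/w6.png")
E
python3 rodchk.py; python3 -m inch '0 0 -0.5 0 0 0; 0 0 -1.2 0 0 0; 0 0 -2 0 0 0; 0 0 -2.8 0 0 0; 0 0 -3.1 0 0 0; 0 0 -3.1 0 0 0; 0 0 -3.1 0 0 0'
```

```text
6354 along -0.0802481790165644 0.044697357278464384 lat [-0.00078995 -0.00031801] z [0.00143703 0.03143221]
time: 14.6
tcp_pos: [0.4699, 0.0585, 0.1186]
eef_rot: [0.739, 0.673, -0.0, -0.0]
ft_force: [0.8, -0.9, -1.8]
width: 0.143
```

The rod hasn't shifted in the grip and no forces show. Withdrawing.

```bash
python3 -m inch '0 -1 0 0 0 0; 0 -2.2 0 0 0 0; 0 -3.6 0 0 0 0; 0 -5 0 0 0 0; 0 -6.5 0 0 0 0; 0 -8 0 0 0 0; 0 -9.5 0 0 0 0; 0 -10.5 0 0 0 0; 0 -11 0 0 0 0; 0 -11 0 0 0 0'
python3 - <<'E'
from bench import *; from h import *
f=grab_frame("top");P=cloud(f);im=f["img"]
cv2.imwrite("pics/top7.png",cv2.resize(im[45:165,200:300,::-1],None,fx=5,fy=5,interpolation=2))
psi=-.0945;R=np.array([[np.cos(psi),np.sin(psi)],[-np.sin(psi),np.cos(psi)]]);q=(P[...,:2]-np.array([.6101,.045]))@R.T
hsv=cv2.cvtColor(im,cv2.COLOR_RGB2HSV);h,s,v=[hsv[...,i].astype(int) for i in range(3)]
r=((h<10)|(h>170))&(s>100)&(v>70)&(abs(q[...,1])<.026)&(q[...,0]>.01)&(q[...,0]<.12)
print(r.sum(),q[r].mean(0),q[r].min(0),q[r].max(0),np.argwhere(r).min(0),np.argwhere(r).max(0))
print(sense()["ft_force"])
s=sense()
for T,y in (([.36,.288,.1614],-.194),([.4604,.2877,.13],-.194)): print(rows(s["tcp_pos"],s["eef_rot"],T,np.pi/2+y))
E
```

```text
time: 15.6
tcp_pos: [0.3599, 0.0689, 0.1187]
eef_rot: [0.739, 0.673, 0.0, 0.0]
ft_force: [0.5, -0.3, -1.8]
width: 0.141
11 [0.04916284 0.00181494] [ 0.01838435 -0.01682738] [0.05653983 0.01645034] [120 243] [122 253]
[ 0.41480764 -0.27262911 -2.06077616]
(array([21.82, -2.11, -4.27]), array([ 7.000e-04, -1.000e-04,  1.003e-01]))
(array([22.73,  7.88, -1.12]), array([ 7.000e-04, -1.000e-04,  1.003e-01]))
```

View pics/top7.png

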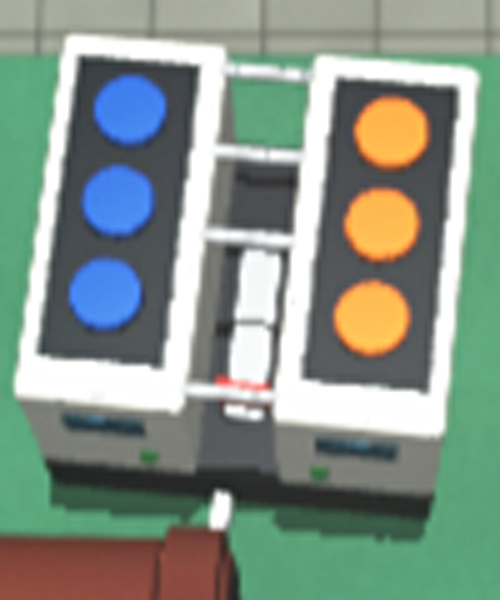

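The red tab has moved to crop pixels (243,385), about 51 mm behind the mouth. That's roughly 22 mm of travel, in line with the felt stop. Now taking the rod back to its rest.

```bash
python3 -m inch '0.5 -0.1 -1 0 0 0; 2 -0.3 -2.5 0 0 0.01; 5 -0.5 -4 0 0 0.02; 9 -0.9 -4.27 0 0 0.04; 13 -1.3 -4.27 0 0 0.06; 17 -1.7 -4.27 0 0 0.08; 20 -2 -4.27 0 0 0.1; 21.6 -2.1 -4.27 0 0 0.1; 21.8 -2.1 -4.27 0 0 0.1; 21.8 -2.1 -4.27 0 0 0.1'
python3 - <<'E'
from bench import *; from h import *
s=sense();
for T,y in (([.4604,.2877,.1614],-.194),): print(rows(s["tcp_pos"],s["eef_rot"],T,np.pi/2+y))
E
```

```text
time: 16.65
tcp_pos: [0.36, 0.2881, 0.1615]
eef_rot: [0.772, 0.636, -0.0, 0.0]
ft_force: [-0.4, -0.0, -1.6]
width: 0.141
(array([1.88, 9.86, 0.01]), array([-0.0001,  0.0003,  0.0012]))
```

```bash
python3 -m inch '0.2 1 0 0 0 0; 0.5 2.5 0 0 0 0; 0.9 4.5 0 0 0 0; 1.3 6.5 0 0 0 0; 1.6 8.3 0 0 0 0; 1.8 9.4 0 0 0 0; 1.88 9.86 0 0 0 0.001; 1.88 9.86 0 0 0 0.001; 1.88 9.86 0 0 0 0.001; 1.88 9.86 0 0 0 0.001' && python3 rodchk.py
python3 - <<'E'
from bench import *; from h import *
s=sense();print(s["tcp_pos"],s["ft_force"])
for T,y in (([.4605,.2877,.063],-.194),): print(rows(s["tcp_pos"],s["eef_rot"],T,np.pi/2+y))
E
```

```text
time: 17.65
tcp_pos: [0.4597, 0.2873, 0.1614]
eef_rot: [0.772, 0.635, -0.0, -0.0]
ft_force: [1.3, 0.4, -1.9]
width: 0.143
6281 along -0.08024501794869238 0.04436734124149409 lat [-0.00069519 -0.00024418] z [0.00126119 0.03141559]
[0.45977855 0.28732593 0.16143553] [ 0.28369315  0.13522107 -1.94352106]
(array([0.05, 0.06, 9.84]), array([-0.0001,  0.0001, -0.0003]))
```

View pics/w6.png

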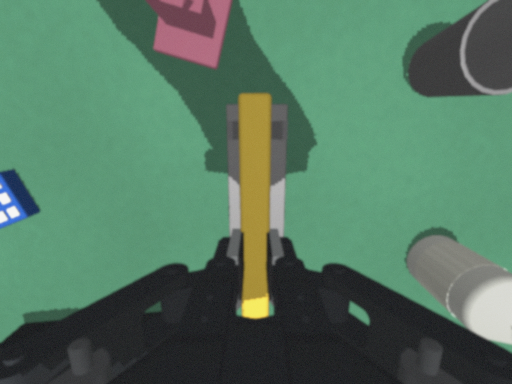

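The rod is centred over the rest, exactly as after the lift. Lowering.

```bash
python3 -m inch '0.05 0.06 1.5 0 0 0; 0.05 0.06 3.5 0 0 0; 0.05 0.06 5.5 0 0 0; 0.05 0.06 7.2 0 0 0; 0.05 0.06 8.3 0 0 0; 0.05 0.06 9 0 0 0; 0.05 0.06 9.4 0 0 0; 0.05 0.06 9.7 0 0 0; 0.05 0.06 9.7 0 0 0; 0.05 0.06 9.7 0 0 0'
```

```text
time: 18.7
tcp_pos: [0.4614, 0.2878, 0.0647]
eef_rot: [0.773, 0.635, 0.0, 0.0]
ft_force: [0.3, -0.7, -2.1]
width: 0.141
```

```bash
python3 -m inch '0 -0.04 0.1 0 0 0; 0 -0.08 0.2 0 0 0; 0 -0.08 0.2 0 0 0'; python3 -m inch '0 0 0.1 0 0 0; 0 0 0.1 0 0 0'
```

```text
time: 19.0
tcp_pos: [0.4603, 0.2878, 0.0623]
eef_rot: [0.773, 0.635, 0.0, 0.0]
ft_force: [-0.4, 0.2, -2.1]
width: 0.139
time: 19.2
tcp_pos: [0.4603, 0.2879, 0.0622]
eef_rot: [0.772, 0.635, 0.0, 0.0]
ft_force: [-3.8, -2.1, 8.1]
width: 0.14
```

Seated: contact at z 0.0622, the same as when I picked it up. Releasing gently.

```bash
python3 -m inch '0 0 -0.05 0 0 0; 0 0 -0.05 0 0 0; 0 0 -0.05 0 0 0' 1 20; python3 -m inch '0 0 -0.05 0 0 0; 0 0 -0.05 0 0 0; 0 0 -0.05 0 0 0; 0 0 -0.05 0 0 0' 0.4 20;  python3 -m inch '0 0 0 0 0 0; 0 0 0 0 0 0; 0 0 0 0 0 0; 0 0 0 0 0 0; 0 0 0 0 0 0; 0 0 0 0 0 0; 0 0 0 0 0 0' -1 20
```

```text
time: 19.5
tcp_pos: [0.4603, 0.2879, 0.0622]
eef_rot: [0.772, 0.635, 0.0, 0.0]
ft_force: [-3.0, -0.8, 5.9]
width: 0.144
time: 19.9
tcp_pos: [0.4603, 0.2878, 0.0622]
eef_rot: [0.773, 0.635, 0.0, 0.0]
ft_force: [0.0, -0.0, -0.0]
width: 0.3
time: 20.6
tcp_pos: [0.4603, 0.2878, 0.0623]
eef_rot: [0.773, 0.635, -0.0, 0.0]
ft_force: [0.2, 0.2, 0.7]
width: 1.001
```

```bash
python3 -m inch '0 0 -0.5 0 0 0; 0 0 -2 0 0 0; 0 0 -4 0 0 0; 0 0 -7 0 0 0; 0 0 -11 0 0 0; 0 0 -15 0 0 0; 0 0 -17.5 0 0 0; 0 -0.2 -17.8 0 0 0; 0 -0.2 -17.8 0 0 0; 0 -0.2 -17.8 0 0 0'
python3 - <<'E'
from bench import *; from h import *
f=grab_frame("wrist");P=cloud(f);im=f["img"];cv2.imwrite("pics/w8.png",im[:,:,::-1])
hsv=cv2.cvtColor(im,cv2.COLOR_RGB2HSV);h,s,v=[hsv[...,i].astype(int) for i in range(3)]
v_,u_=np.mgrid[:384,:512]
m=(h>18)&(h<35)&(s>120)&(abs(u_-256)<25)&(v_<260)
p=P[m];c=np.array([world(f,np.nonzero(m[r])[0].mean(),r,.093)[0] for r in range(118,232,4)])
pf=np.polyfit(c[:,0],c[:,1],1);a=np.arctan(pf[0]);d=np.array([np.cos(a),np.sin(a)])
vs=np.nonzero(m)[0];e=world(f,[256,256],[vs.min()-.5,vs.max()+.5],.093)[:,:2]@d;n=np.array([-d[1],d[0]])
print("yaw",a,"len",e[1]-e[0],"grip",(e[0]+.08)*d+n*(c[:,:2].mean(0)@n),"ztop",np.polyfit((p[:,:2]@d)-e[0],p[:,2],1))
for nme in("top","scene"):
    f=grab_frame(nme);np.savez(f"pics/{nme}8.npz",**f);cv2.imwrite(f"pics/{nme}8.png",f["img"][:,:,::-1])
for nme in ("top0","top8"):
    f=dict(np.load(f"pics/{nme}.npz"));P=cloud(f);hsv=cv2.cvtColor(f["img"],cv2.COLOR_RGB2HSV);s=hsv[...,1]
    c=P[(P[...,0]>.53)&(P[...,0]<.7)&(P[...,1]>.2)&(P[...,1]<.30)&(P[...,2]>.076)&(P[...,2]<.1)&(s<60)]
    print(nme,len(c),np.polyfit(c[:,0],c[:,1],1),c[:,0].max(),np.median(c[:,2]))
E
```

```text
time: 21.6
tcp_pos: [0.4577, 0.2879, 0.2393]
eef_rot: [0.773, 0.635, -0.001, -0.0]
ft_force: [1.2, 0.1, -2.0]
width: 1.001
yaw -0.19066638274994754 len 0.1498087702847462 grip [0.45941753 0.28788049] ztop [-0.05165149  0.09774149]
top0 206 [-0.20617398  0.38300151] 0.6667611109089303 0.08419837138166475
top8 205 [-0.20668992  0.38379736] 0.6695008860710522 0.0846012732026542
```

View pics/w8.png

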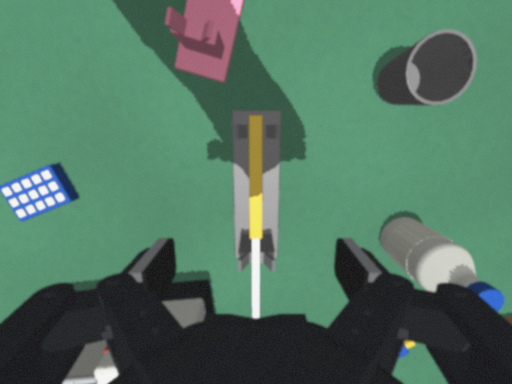

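View pics/scene8.png

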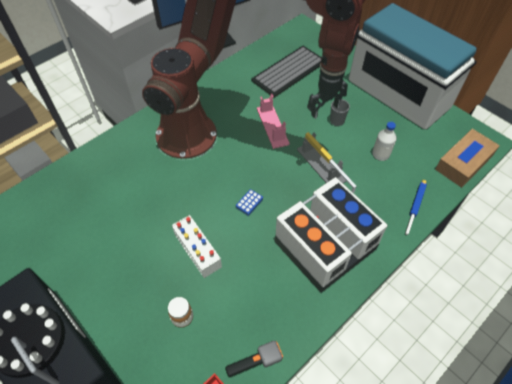

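The rod lies in the rest with its handle at rows 115–238, column 256, as at the start. The bystanders look unmoved. The fitted slope of the handle top is odd, so I'll compare it with the first image on identical terms, and re-check the bolt.

Run:
```python
from bench import *; from h import *
f=grab_frame("wrist");np.savez("pics/w9.npz",**f)
for n in("w1","w9"):
    f=dict(np.load(f"pics/{n}.npz"));P=cloud(f);hsv=cv2.cvtColor(f["img"],cv2.COLOR_RGB2HSV);h,s=[hsv[...,i].astype(int) for i in (0,1)]
    v_,u_=np.mgrid[:384,:512]
    m=(h>18)&(h<35)&(s>120)&(abs(u_-256)<25)&(v_<260)&(P[...,2]>.085)
    for u0,u1 in((252,261),):
        k=m&(u_>=u0)&(u_<u1);p=P[k];print(n,k.sum(),np.polyfit(p[:,0]-.46,p[:,2],1),[np.median(p[(p[:,0]>a)&(p[:,0]<a+.02)][:,2]).round(4) for a in(.39,.43,.47,.51)])
    print([P[r,256,2].round(4) for r in(250,270,290,310)])
for n in("top0","top8"):
    f=dict(np.load(f"pics/{n}.npz"));P=cloud(f);hsv=cv2.cvtColor(f["img"],cv2.COLOR_RGB2HSV);h,s,v=[hsv[...,i].astype(int) for i in range(3)]
    psi=-.0945;R=np.array([[np.cos(psi),np.sin(psi)],[-np.sin(psi),np.cos(psi)]]);q=(P[...,:2]-np.array([.6101,.045]))@R.T
    r=((h<10)|(h>170))&(s>100)&(v>70)&(abs(q[...,1])<.026)&(P[...,2]<.1)&(P[...,2]>.05)&(q[...,0]>.03)&(q[...,0]<.12);print(n,q[r].mean(0))
a=dict(np.load("pics/top0.npz"))["img"].astype(int);b=dict(np.load("pics/top8.npz"))["img"].astype(int)
d=(abs(a-b).max(2)>50).astype(np.uint8); k,l,st,_=cv2.connectedComponentsWithStats(d); print([x.tolist() for x in st[1:] if x[4]>8])
print(sense()["time"])
```

```text
w1 1091 [-0.03662261  0.0944159 ] [np.float64(0.0936), np.float64(0.0936), np.float64(0.0936), np.float64(0.0937)]
[np.float64(0.0865), np.float64(0.086), np.float64(0.0856), np.float64(0.0857)]
w9 1093 [-0.07334433  0.09521026] [np.float64(0.0936), np.float64(0.0936), np.float64(0.0937), np.float64(0.0935)]
[np.float64(0.0856), np.float64(0.086), np.float64(0.0853), np.float64(0.0855)]
top0 [ 0.07221778 -0.00068857]
top8 [0.05289623 0.00601893]
[[0, 48, 236, 336, 48345], [249, 85, 8, 7, 49], [243, 114, 12, 10, 83], [245, 125, 8, 4, 24], [252, 297, 22, 12, 128], [276, 306, 11, 8, 46], [266, 311, 18, 19, 149], [288, 311, 9, 12, 41], [241, 318, 21, 8, 57], [297, 318, 9, 13, 46], [251, 323, 14, 8, 41], [257, 322, 6, 3, 12], [284, 329, 32, 50, 724], [229, 330, 7, 13, 24], [266, 330, 6, 4, 10], [244, 341, 3, 4, 9], [264, 341, 5, 4, 13], [229, 354, 5, 7, 17], [278, 356, 4, 6, 14], [21, 363, 5, 21, 36], [199, 375, 4, 9, 11], [229, 375, 4, 6, 17], [278, 377, 4, 7, 15]]
21.8
```

```bash
python3 -c "
from bench import *
print(job_done())"
```

```text
the job is handed in; nothing more can be done
None
```

The bolt is drawn fully against its stop and the rod is back in its grey rest. I handed the job in at about 21.8 s.

- **Pull:** I hooked the rod behind the red tab and drew the bolt about 20–22 mm to where it stopped moving. I then held 11–12 N for about 1.3 s. The highest force I read was 15 N, but I only saw readings at the end of each move.
- **Bolt afterwards:** I backed the hook off forward and lifted it clear without touching anything. In the last top view the tab is about 52 mm behind the slot's mouth; it started at about 73 mm. One of the guard bars partly hides it there, so I trust the felt stop more than the picture.
- **Rod:** It lies within about 1 mm and 0.002 rad of where it was at the start. The overall fit of the handle's top showed a slope, but so did the first picture. The heights along the handle agree to 0.2 mm, so it lies level.
- **Other things on the bench:** None that I could see moved. The arm hid part of the left side in the last top view. The scene and wrist views showed nothing displaced there.

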